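# Load the end-trimming jig under its weighted hold-down flap

### The job

The pale maple block in the channel of the end-trimming jig has to be clamped under the jig's heavy iron flap, ready for its near end to be pared. Press down the long end of the lever until the flap is up and its catch keeps it there, let the lever go, then push the block gently along the channel until it is home against the end stop, without ramming it, and last press the catch's trigger so that the flap comes down on the block. Do it all by pressing and pushing with the fingers: do not lift the block, keep off the flap itself, and leave the other things on the bench where they lie.

Things in the scene. Friction and masses are not known exactly. Their poses are not given: they have to be found in the camera images.
- jig: the jig: plywood base screwed to the bench, its top 15 mm above the bench; fixed. Origin on the bench (z = 0); own x runs along the channel towards its far end, y left, z up. Channel: from jig x -210 to +15 mm, centred on y = 0, 50 mm wide between wooden fences 16 mm thick, tops 27 mm above the bench. Iron flap over its far end, lever on its left, catch with trigger on its right
- maple_block: the workpiece: pale maple block, 120 x 44 x 28 mm along its own y, x, z, 0.1 kg, loose. Origin: centre of its underside, 15 mm above the bench. Lies along the channel (own y along jig x, within 1 degree) in front of the flap, 3 mm side play each way; slides freely. Home, its centre is at jig x = -45 mm and its near end sticks out 60 mm in front of the flap
- flap (a joint): angle (rad) of the heavy iron flap: 100 wide, 125 long, 30 mm thick, 2.7 kg, damped hinge at its far edge (jig x = +80, 53 mm up). 0 = down on the fences (start), too low for the block to pass; grows as its front rises; 0.12 = level, resting on the block; about 0.27 = standing on the catch; 0.36 = limit
- lever (a joint): angle (rad) of the lever, a steel bar 16 mm wide along jig x, pivot at jig x = -80, y = +100 mm, 60 mm up, short end under a pin of the flap. 0 = at rest, long end up (start), grows as the long end is pressed; the flap passes its catch at about 0.48; limit 0.58. Takes 8 to 14 N at the pad; springs back up when let go
- catch (a joint): angle (rad) of the sprung catch: about 0 = leaning on the pin on the flap's right side (start); about -0.13 = sprung in under the raised pin, so the flap is held; grows as the trigger is pressed, and lets the flap go at about -0.04; limit 0.20. Springs back when let go
- flap_front (a point): middle of the lower front edge of the flap; 28 mm above the bench when down, about 60 mm on the catch
- lever_pad (a point): centre of the top of the black rubber pad (42 mm along the lever, 22 mm wide) on the lever's long end, left of the channel, 130 mm from the pivot towards the robot. At rest about 105 mm above the bench, at the limit about 30 mm. It swings down nearly straight
- trigger_pad (a point): centre of the top of the black rubber pad (26 x 22 mm) on the bent arm of the catch, right of the channel (jig x = -110, y = -126 mm), about 72 mm above the bench at the start, 80 mm with the catch engaged. Pressed straight down with about 5 to 8 N it trips the catch after about 5 mm; about 17 mm of travel in all
- end_stop (a point): foot of the face of the end stop (wood, 18 mm high), on the base's top in the middle of the channel under the flap, at jig x = +15 mm: the block's far end comes to rest here
- chisel: bench chisel, 246 x 28 x 28 mm, wooden handle; lies on the bench just left of the lever. Bystander
- mallet: wooden carving mallet, 217 x 116 x 60 mm; lies behind the jig, to the left. Bystander
- walnut: dark timber offcut, 90 x 38 x 20 mm, lies on the bench to the right of the flap. Bystander, not the workpiece
- pencil: flat carpenter's pencil, 188 x 14 x 8 mm, lies on the bench just right of the channel, partly under the trigger. Bystander
- eraser: pale abrasive cleaning block, 58 x 21 x 12 mm, lies on the jig's base beyond the lever, left of the hinge. Bystander
- sander: cork sanding block, 106 x 64 x 33 mm, lies left of the jig, towards the bench vise. Bystander. (The long board clamped in that vise, 220 mm above the bench, reaches back to x = 0.1, y = 0.12 m beside the robot: a fixed obstacle, keep the upper arm off it)

How it is judged (in metres and radians):
On the way, in this order (a step that is already met when the one before it is completed fails the run):
1. a finger on the lever has raised the flap to its catch (0.26 rad) (value of joint flap above 0.26 rad and contact force between the fingers and lever above 1 N), for 0.05 s.
2. the lever is let go and the catch keeps the flap up (value of joint flap above 0.24 rad and contact force between the fingers and lever below 0.2 N), for 0.3 s.
3. with the flap up, the block is pushed home against the end stop (within 4 mm) (value of joint flap above 0.24 rad and x of maple_block in the frame of jig between -0.049 and -0.04 m and angle between the y axis of maple_block and the x axis of jig, either way round below 0.08 rad), for 0.2 s.
4. the catch is tripped by a finger on its trigger (value of joint catch above -0.08 rad and contact force between the fingers and catch above 0.5 N), for 0.05 s.
At the end, for the whole second after the job is handed in: The block lies in the channel, its far end within 4 mm of the end stop and within 0.08 rad of the channel's direction, at rest, and the flap rests on it (flap angle 0.09 to 0.15 rad, more than 5 N on the block) (x of maple_block in the frame of jig between -0.049 and -0.04 m and angle between the y axis of maple_block and the x axis of jig, either way round below 0.08 rad and value of joint flap between 0.09 and 0.15 rad and contact force between flap and maple_block above 5 N and linear speed of maple_block below 0.02 m/s); the robot touches nothing.
It fails at once if the block is rammed against the stop (more than 40 N from the fingers) (contact force between the fingers and maple_block above 40 N).
It fails at once if the block is lifted (over 10 mm) or tipped (height (world z) of maple_block above 0.025 m or angle between maple_block's own z axis and vertical above 0.2 rad).
It fails at once if the flap itself is handled (more than 4 N) (contact force between any of the fingers, the arm and flap above 4 N).
It fails at once if another thing on the bench is moved (over 25 mm) (distance of any of chisel, mallet, walnut, pencil, eraser, sander from where it was at the start of the episode above 0.025 m).
It also fails if it takes over 54 s, if anything falls off the work surface, if the arm or the gripper's body presses on something with over 40 N, if the wrist force passes 120 N, or if a joint passes its speed limit or range.

### The arm

A 7-joint arm with a two-finger parallel gripper is mounted at the origin on a cart in front of the work surface, level with it; the furniture and walls round the work are solid. World frame = base frame: x ahead of the robot, y to its left, z up, the work surface at z = 0. Lengths are in mm, angles in rad, forces in N, time in s.
With the tool pointing down it reaches from about 400 to 875 mm from the base axis. Payload 4.4 kg.
Tool frame: the origin (TCP) lies midway between the tips of the shut fingers; the grasp point (between the pads) lies ctrl.grip_depth behind it (ctrl.grip_depth is the distance from the TCP to the grasp point, in mm); z points along the fingers, y is the line along which they close (so a half turn about z gives the same grasp; the last joint's range is limited). The gripper opens to 85 mm and grips with 20 to 120 N. Pads are 22 mm wide; open, the fingers measure 114 mm over their backs; the gripper's body (76 mm by 85 mm) begins 54 mm behind the grasp point. The pads swing forward as they close: fully open they stand 13 mm farther back than shut.
Start: joints at [-1.245, 0.628, 0.038, 1.517, -0.027, 0.996, -0.02], TCP at [248.182, 600.769, 231.313] pointing down, gripper open.
Joint ranges: [-3.06, 3.06], [-0.37, 2.12], [-1.25, 1.32], [0.18, 2.47], [-1.1, 4.24], [0.23, 1.98], [-2.94, 2.94]. Speed limits (rad/s): [2.57, 2.57, 3.14, 3.14, 3.14, 3.14, 3.14].

### API

Orientations are given as [roll, pitch, yaw] about the fixed x, y, z axes, in that order (R = Rz(yaw) Ry(pitch) Rx(roll)).
In Python, from cell import ctrl gives the robot as it stands.
- The arm moves only by the tool carry_out, never from a script. Its argument "deltas" is one flat list of numbers, 7 for each row, row after row: the turn, a rotation vector about the tool's x, y, z in degrees, then the shift along the tool's x, y, z in m, then the closure, from -1 (fully open) to 1 (shut). In form: [wx, wy, wz, dx, dy, dz, claw, wx, wy, wz, dx, dy, dz, claw, ...]. A call has 1 to 12 rows; each row shifts and turns the commanded pose from where the row before left it, along the tool's axes as they then stand; what a row does not reach is not made up. A row lasts 1/8 s, in which the tool goes at most 62.5 mm and 10.7 degrees, less where a joint would pass 70% of its speed; a pose out of reach is approached as far as the arm can. A call with a gripper value outside its range is refused whole. The fingers move at their own pace and stop on an object; the grip force is fixed at half the most. Time passes only in rows, so rows that do not move let the fingers close. It gives the time, the measured TCP pose, the force, the opening and the grip force at its end, in the units of the state.
- ctrl.read_state(): the state, without advancing time (a new reading comes with each control period).
- ctrl.get_image(name): name is "side" or "top"; returns the picture (384x512x3 uint8, red, green, blue); there is no depth.
- ctrl.calibration(name): a dict with "mtx" (3x3 intrinsics, pixels), "R" (3x3) and "t" (3): a world point X has camera coordinates R X + t. Camera axes: x right, y down, z forward; pixel columns grow to the right and rows downward; lengths in mm; the calibration is good to about 2 mm. A picture is of the moment at which its call begins. calibration takes no time and is no camera call.
- ctrl.finish_job(): hands the job in; it is judged then, once.
The state is a dict: "clock": time; "qpos": joint angles; "qd": joint speeds; "tau": joint torques, N m; "eef_pos": TCP position; "tool_rot": TCP orientation; "force": force on the tool from outside, world axes, zero at the start; "torque": the same for the moment, N m; "width": finger opening in mm; "gripper_force": force on a finger pad.
Only numpy, scipy, OpenCV 4.12 (cv2) and the standard library are available. Lean on these libraries where they do the work, as an engineer would, in place of code of your own. Each camera call takes 0.05 s, during which the arm holds its last target. There are 200 camera calls.

## Working session

There is one attempt and no reset: what is moved stays moved. The work goes in short steps, Python scripts to look and compute and a tool call to move; the robot and the scene stay as the last step left them, time stands still between calls to the robot, and variables do not carry over. Pictures are saved under pics/ and viewed, at most 10 in all, crops included, and the job is handed in when it is done.

Besides the shell and the picture viewer there is one more tool, called after "Request:" by a JSON object that holds its "api" and its "payload". carry_out: Moves the arm, as the interface text tells. Its arguments: {"type":"object","properties":{"deltas":{"type":"array"}},"required":["deltas"]}

```bash
mkdir -p pics; python3 - <<'E'
from cell import ctrl
import cv2,numpy as np
np.set_printoptions(precision=3,suppress=True)
for n in("top","side"):
    im=ctrl.get_image(n); cv2.imwrite(f"pics/{n}0.png",cv2.resize(im[:,:,::-1],(800,600),interpolation=cv2.INTER_CUBIC)); np.save(f"{n}0.npy",im)
    c=ctrl.calibration(n); print(n,c["mtx"].tolist(),np.array(c["R"]).round(3).tolist(),c["t"],"cam",-np.array(c["R"]).T@np.array(c["t"]))
print(ctrl.read_state(),ctrl.grip_depth)
E
```

```text
top [[376.78781018166563, 0.0, 258.57975479747086], [0.0, 376.78781018166563, 197.96045023458507], [0.0, 0.0, 1.0]] [[-0.093, -0.996, -0.006], [-0.967, 0.092, -0.238], [0.238, -0.016, -0.971]] [-272.451  520.65   805.803] cam [ 286.487 -305.838  904.993]
side [[391.9577856177978, 0.0, 256.89078521739225], [0.0, 391.9577856177978, 191.13951105081767], [0.0, 0.0, 1.0]] [[0.794, -0.608, 0.006], [-0.546, -0.717, -0.434], [0.268, 0.341, -0.901]] [-563.817   68.114 1153.605] cam [ 175.152 -687.722 1072.238]
{'clock': 0.1, 'qpos': array([-1.245,  0.629,  0.038,  1.518, -0.027,  0.996, -0.02 ]), 'qd': array([-0.001, -0.003,  0.   , -0.003, -0.001,  0.   ,  0.001]), 'tau': array([  0.003, -56.454,   1.23 , -19.398,   0.011,   0.005,  -0.   ]), 'eef_pos': array([247.975, 600.239, 230.486]), 'tool_rot': array([-3.14,  0.  ,  2.75]), 'force': array([-0.334, -0.125, -0.218]), 'torque': array([-0.002,  0.035, -0.008]), 'gripper_force': 0.0, 'width': 85.34295249081727} 18.700000000000003
```

View pics/top0.png

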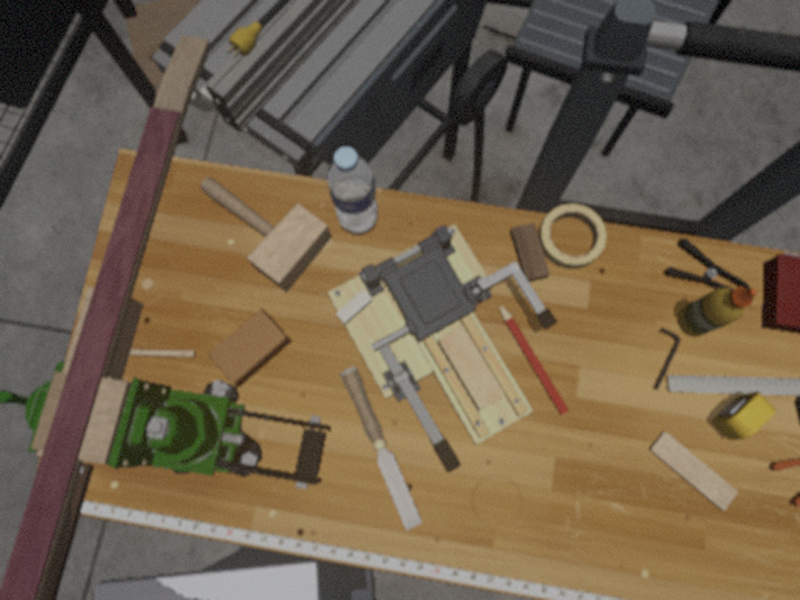

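View pics/side0.png

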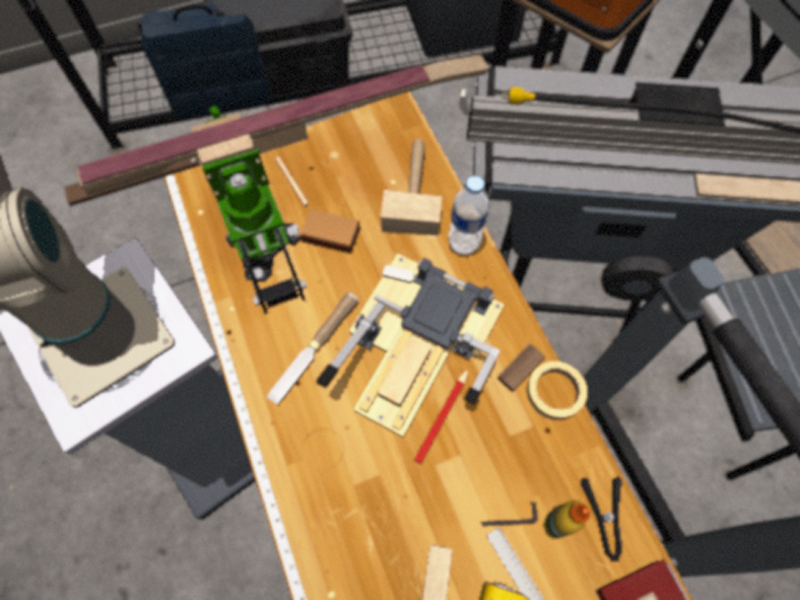

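```bash
cat > h.py <<'E'
from cell import ctrl
import numpy as np,cv2
np.set_printoptions(precision=1,suppress=True)
C={n:{k:np.array(v) for k,v in ctrl.calibration(n).items() if k in("mtx","R","t")} for n in("top","side")}
def ray(n,p):
    c=C[n];d=c["R"].T@np.linalg.solve(c["mtx"],[p[0],p[1],1]);return -c["R"].T@c["t"],d/np.linalg.norm(d)
def plane(n,p,z):
    o,d=ray(n,p);return o+d*(z-o[2])/d[2]
def tri(p,q):
    A=[];b=[]
    for n,x in(("top",p),("side",q)):
        o,d=ray(n,x);M=np.eye(3)-np.outer(d,d);A.append(M);b.append(M@o)
    s=np.linalg.lstsq(np.vstack(A),np.hstack(b),rcond=None);return s[0],s[1]**.5
def proj(n,X):
    c=C[n];v=c["mtx"]@(c["R"]@np.array(X,float)+c["t"]);return v[:2]/v[2]
def blob(im,seed,r=12,th=60):
    x,y=map(int,seed);m=np.zeros(im.shape[:2],np.uint8);m[y-r:y+r,x-r:x+r]=(im.max(2)<th)[y-r:y+r,x-r:x+r]
    k,l,s,c=cv2.connectedComponentsWithStats(m);i=1+s[1:,4].argmax();return c[i],s[i]
E
python3 - <<'E'
from h import *
t,s=np.load("top0.npy"),np.load("side0.npy")
for nm,a,b in(("lever",(287,292),(209,241)),("trig",(349,204),(303,253))):
    A,B=blob(t,a),blob(s,b); print(nm,A,B,tri(A[0],B[0]))
a=cv2.resize(t[140:290,205:365],None,fx=5,fy=5,interpolation=cv2.INTER_CUBIC)[:600]
cv2.imwrite("pics/tc.png",cv2.resize(t[140:290,205:365],(640,600),interpolation=cv2.INTER_CUBIC)[:,:,::-1])
cv2.imwrite("pics/sc.png",cv2.resize(s[150:290,190:340],(643,600),interpolation=cv2.INTER_CUBIC)[:,:,::-1])
E
```

```text
lever (array([279., 286.]), array([279, 286,   1,   1,   1], dtype=int32)) (array([209.1, 240.3]), array([204, 235,  11,  12,  70], dtype=int32)) (array([ 288. , -344.9,   62.3]), array([5.9]))
trig (array([349.4, 201.5]), array([347, 199,   5,   6,  11], dtype=int32)) (array([301.9, 253.4]), array([299, 249,   7,   9,  44], dtype=int32)) (array([ 461. , -524.8,   67.1]), array([4.1]))
```

View pics/tc.png

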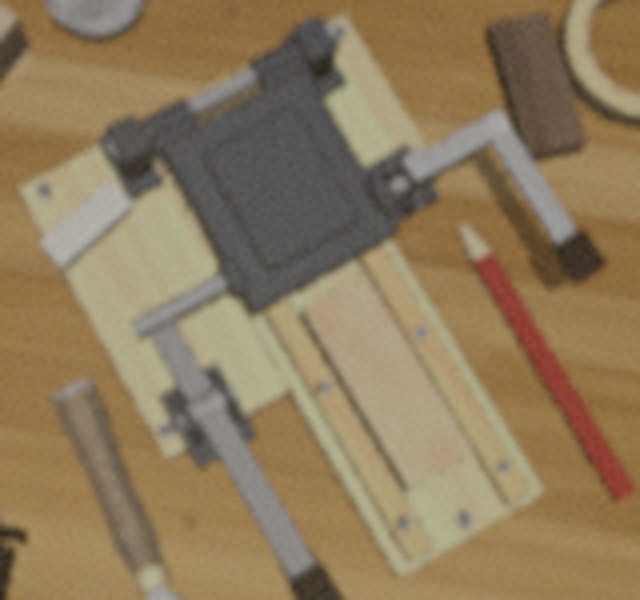

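View pics/sc.png

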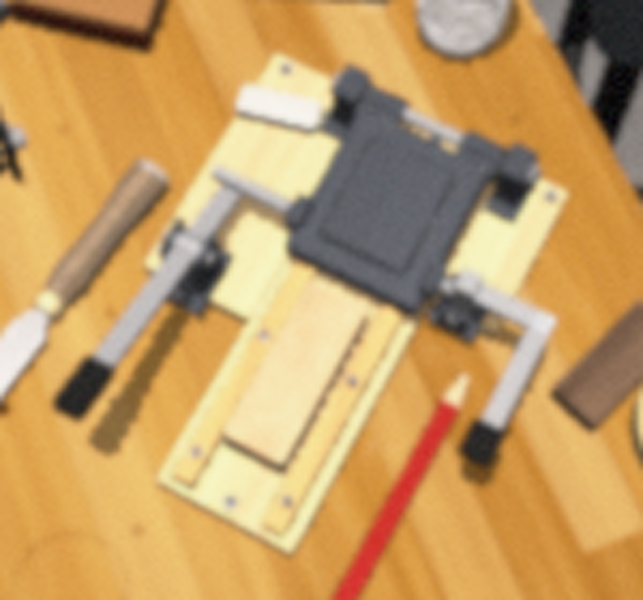

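```bash
python3 - <<'E'
from h import *
T=lambda u,v:(205+u/4,140+v/4)
S=lambda u,v:(190+u*.2333,150+v*.2333)
F={"base_nl":((402,573),(160,483),15),"base_nr":((541,492),(293,553),15),"blk_nl":((408,488),(223,435),43),"blk_nr":((470,455),(285,468),43),
"blk_fl":((302,312),None,43),"blk_fr":((360,265),None,43),"flap_l":((255,310),(293,248),58),"flap_r":((398,225),(415,305),58),
"trig":((582,250),(484,438),72),"lever":((316,590),(84,383),105)}
for k,(a,b,z) in F.items():
    print(k,plane("top",T(*a),z),plane("side",S(*b),z) if b else "",tri(T(*a),S(*b)) if b else "")
E
```

```text
base_nl [ 292.8 -409.6   15. ] [ 292.4 -411.5   15. ] (array([ 292.9, -410.2,   10.1]), array([0.1]))
base_nr [ 331.  -495.8   15. ] [ 332.8 -499.    15. ] (array([ 332.5, -497.5,    8.5]), array([1.8]))
blk_nl [ 338.8 -415.4   43. ] [ 339.  -417.8   43. ] (array([ 339.5, -416.2,   37.5]), array([0.6]))
blk_nr [ 353.9 -452.8   43. ] [ 357.2 -458.6   43. ] (array([ 357.1, -455.4,   31. ]), array([3.3]))
blk_fl [ 444.9 -366.7   43. ]  
blk_fr [ 469.5 -403.4   43. ]  
flap_l [ 445.8 -339.    58. ] [ 448.7 -347.6   58. ] (array([ 452. , -340.3,   37.1]), array([3.2]))
flap_r [ 487.8 -426.4   58. ] [ 487.  -427.2   58. ] (array([ 488.1, -426.6,   55.6]), array([0.5]))
trig [ 460.2 -526.3   72. ] [ 460.9 -524.3   72. ] (array([ 459.3, -525.1,   76.7]), array([0.2]))
lever [ 287.8 -353.9  105. ] [ 281.9 -357.2  105. ] (array([ 285.5, -353.9,   93.7]), array([3.4]))
```

Request:
{"api": "carry_out", "payload": {"deltas": [0,0,0,0,0,-0.056,1,0,0,0,0,0,-0.056,1,0,0,0,0,0,-0.056,1,0,0,0,0,-0.056,0,1,0,0,0,0,-0.056,0,1,0,0,0,0,-0.056,0,1]}}

```text
clock: 0.85
eef_pos: [183.3, 443.6, 398.9]
tool_rot: [-3.141, -0.0, 2.75]
force: [0.8, 0.5, 0.6]
width: -0.1
gripper_force: 0.0
```

```bash
python3 - <<'E'
from h import *
for p in((190,60),(150,300),(20,560)):print(plane("top",np.array(p)/1.5625,230))
s=ctrl.read_state();print(s["clock"],s["eef_pos"],s["tool_rot"],s["qpos"].round(2),s["force"])
E
```

```text
[816.  -67.4 230. ]
[491.6 -17.8 230. ]
[214.9 118.7 230. ]
0.85 [183.3 443.6 398.9] [-3.1 -0.   2.7] [-1.3  0.2  0.   1.7 -0.   1.2 -0.1] [0.8 0.5 0.6]
```

Request:
{"api": "carry_out", "payload": {"deltas": [0,0,7,-0.0585,-0.0036,0,1,0,0,7,-0.0585,-0.0036,0,1,0,0,7,-0.0585,-0.0036,0,1,0,0,7,-0.0585,-0.0036,0,1,0,0,7,-0.0585,-0.0036,0,1,0,0,7,-0.0585,-0.0036,0,1,0,0,7,-0.0585,-0.0036,0,1,0,0,7,-0.0585,-0.0036,0,1]}}

```text
clock: 1.85
eef_pos: [471.4, 96.1, 399.0]
tool_rot: [-3.141, 0.0, 1.769]
force: [0.6, 0.9, -0.5]
width: -0.2
gripper_force: 0.0
```

Request:
{"api": "carry_out", "payload": {"deltas": [0,0,7,-0.0585,-0.0036,0,1,0,0,7,-0.0585,-0.0036,0,1,0,0,7,-0.0585,-0.0036,0,1,0,0,7,-0.0585,-0.0036,0,1,0,0,7,-0.0585,-0.0036,0,1,0,0,7,-0.0585,-0.0036,0,1,0,0,7,-0.0585,-0.0036,0,1,0,0,7,-0.0585,-0.0036,0,1,0,0,7,-0.0585,-0.0036,0,1,0,0,7.2,0,0,0,1,0,0,7.2,0,0,0,1,0,0,0,0,0,0,1]}}

```text
clock: 3.35
eef_pos: [299.5, -373.4, 399.0]
tool_rot: [-3.141, 0.001, 0.423]
force: [0.6, 0.4, -0.8]
width: -0.1
gripper_force: 0.0
```

```bash
cat >> h.py <<'E'
YAW=np.radians(24.4);O=np.array([509,-365.3])
def tojig(p):
    c,s=np.cos(YAW),np.sin(YAW);d=np.array(p[:2])-O;return np.array([c*d[0]+s*d[1],-s*d[0]+c*d[1]])
def st():
    s=ctrl.read_state();print(s["clock"],s["eef_pos"],"yaw",np.degrees(s["tool_rot"][2]),"jig",tojig(s["eef_pos"]),s["qpos"].round(2),s["force"]);return s
E
python3 -c "
from h import *
st()"
```

```text
3.35 [ 299.5 -373.4  399. ] yaw 24.21340783089638 jig [-194.2   79.2] [ 0.1  0.3  1.   1.7 -0.3  1.2  0. ] [ 0.6  0.4 -0.8]
```

Request:
{"api": "carry_out", "payload": {"deltas": [0,0,0,-0.01,-0.021,0.045,1,0,0,0,0,0,0.045,1,0,0,0,0,0,0.045,1,0,0,0,0,0,0.045,1,0,0,0,0,0,0.045,1,0,0,0,0,0,0.045,1,0,0,0,0,0,0,1]}}

```text
clock: 4.22
eef_pos: [280.7, -356.6, 127.3]
tool_rot: [-3.135, 0.001, 0.423]
force: [1.1, 0.4, 0.1]
width: -0.2
gripper_force: 0.0
```

```bash
python3 - <<'E'
from h import *
s=st()
a=ctrl.get_image("top");b=ctrl.get_image("side")
f=lambda i,x,y:cv2.resize(i[y:y+150,x:x+100],(400,600),interpolation=cv2.INTER_CUBIC)
cv2.imwrite("pics/c1.png",np.hstack([f(a,235,180),f(b,170,150)])[:,:,::-1])
print([proj(n,s["eef_pos"]) for n in("top","side")])
E
```

```text
4.225 [ 280.7 -356.6  127.3] yaw 24.244938581887812 jig [-204.3  102.2] [ 0.4  0.6  0.6  2.1 -0.7  0.6  0.4] [1.1 0.4 0.1]
[array([286.4, 290.9]), array([208.2, 236.6])]
```

View pics/c1.png

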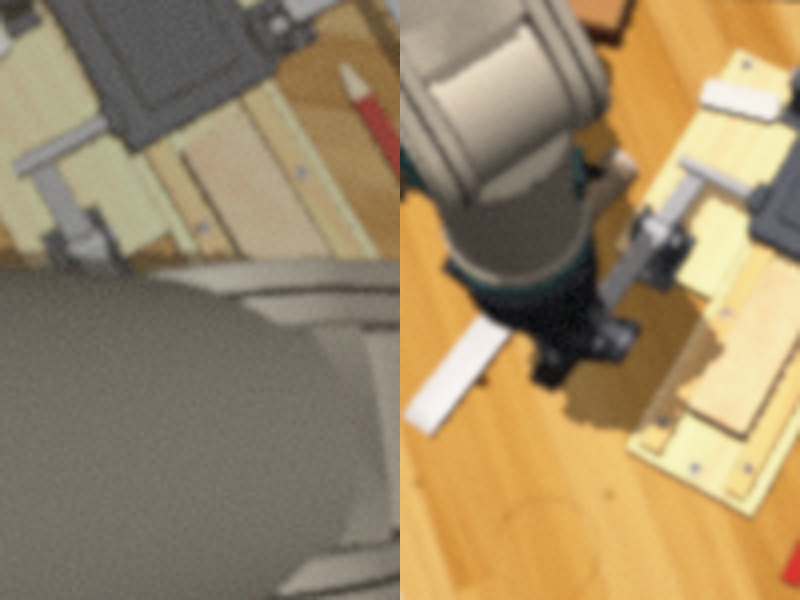

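Request:
{"api": "carry_out", "payload": {"deltas": [0,0,0,0,0.001,0.012,1,0,0,0,0,0,0.008,1,0,0,0,0,0,0.008,1,0,0,0,0,0,0.01,1,0,0,0,0,0,0.01,1,0,0,0,0,0,0.01,1,0,0,0,0,0,0,1]}}

```text
clock: 5.2
eef_pos: [279.9, -361.6, 71.5]
tool_rot: [3.139, 0.003, 0.418]
force: [-4.9, -1.5, 7.7]
width: 0.3
gripper_force: 3.7
```

Request:
{"api": "carry_out", "payload": {"deltas": [0,0,0,0,0,0.009,1,0,0,0,0,0,0.009,1,0,0,0,0,0,0.009,1,0,0,0,0,0,0.008,1,0,0,0,0,0,0,1,0,0,0,0,0,0,1,0,0,0,0,0,0,1]}}

```text
clock: 6.08
eef_pos: [281.6, -360.9, 37.0]
tool_rot: [3.139, 0.001, 0.42]
force: [-2.8, -1.0, 9.6]
width: 0.1
gripper_force: 4.8
```

Request:
{"api": "carry_out", "payload": {"deltas": [0,0,0,0,0,0.002,1,0,0,0,0,0,0.001,1,0,0,0,0,0,0,1,0,0,0,0,0,0,1]}}

```text
clock: 6.58
eef_pos: [282.1, -360.7, 34.6]
tool_rot: [3.139, -0.0, 0.42]
force: [-2.7, 1.3, 17.8]
width: 0.2
gripper_force: 8.7
```

```bash
python3 - <<'E'
from h import *
s=st()
a=ctrl.get_image("top");b=ctrl.get_image("side")
f=lambda i,x,y:cv2.resize(i[y:y+150,x:x+100],(400,600),interpolation=cv2.INTER_CUBIC)
cv2.imwrite("pics/c2.png",np.hstack([f(a,235,140),f(b,235,150)])[:,:,::-1])
E
```

```text
6.575 [ 282.1 -360.7   34.6] yaw 24.082033451139637 jig [-204.8   97.9] [ 0.6  0.8  0.4  2.2 -0.9  0.3  0.6] [-2.7  1.3 17.8]
```

View pics/c2.png

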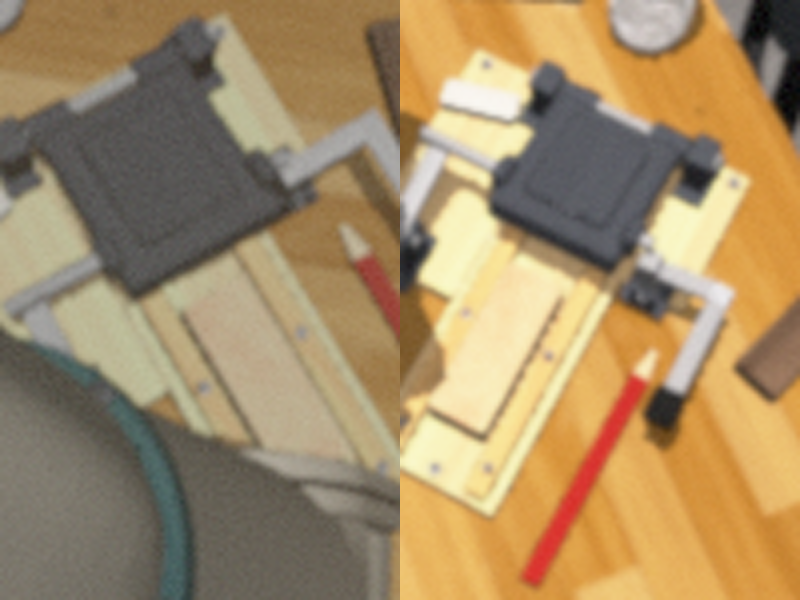

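Request:
{"api": "carry_out", "payload": {"deltas": [0,0,0,0,0,-0.006,1,0,0,0,0,0,-0.01,1,0,0,0,0,0,-0.016,1,0,0,0,0,0,-0.022,1,0,0,0,0,0,-0.03,1,0,0,0,0,0,-0.03,1,0,0,0,0,0,-0.02,1,0,0,0,0.002,0.05,0,1,0,0,0,0.002,0.047,0,1,0,0,0,0,0,0,1,0,0,0,0,0,0,1]}}

```text
clock: 8.05
eef_pos: [325.0, -445.2, 166.7]
tool_rot: [-3.139, 0.0, 0.421]
force: [-0.1, 0.7, -0.4]
width: 0.4
gripper_force: 0.0
```

```bash
python3 - <<'E'
from h import *
s=st()
a=ctrl.get_image("top");b=ctrl.get_image("side")
f=lambda i,x,y:cv2.resize(i[y:y+150,x:x+100],(400,600),interpolation=cv2.INTER_CUBIC)
cv2.imwrite("pics/c3.png",np.hstack([f(a,235,140),f(b,225,150)])[:,:,::-1])
E
```

```text
8.05 [ 325.  -445.2  166.7] yaw 24.138537351062162 jig [-200.6    3.2] [ 0.4  0.7  0.7  1.9 -0.6  0.8  0.3] [-0.1  0.7 -0.4]
```

View pics/c3.png

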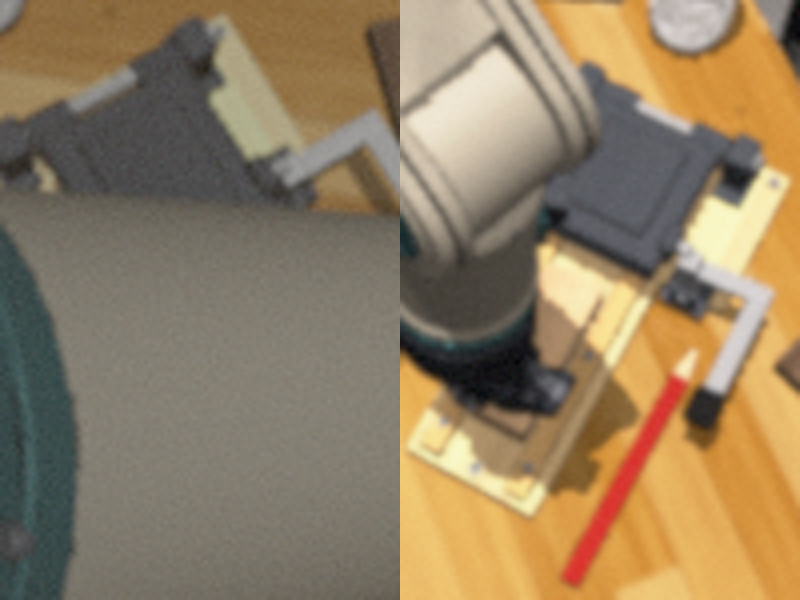

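Request:
{"api": "carry_out", "payload": {"deltas": [0,0,0,-0.001,0.001,0.04,1,0,0,0,0,0,0.04,1,0,0,0,0,0,0.03,1,0,0,0,0,0,0.018,1,0,0,0,0,0,0.012,1,0,0,0,0,0,0,1,0,0,0,0,0,0,1]}}

```text
clock: 9.02
eef_pos: [325.4, -448.3, 28.1]
tool_rot: [3.14, -0.0, 0.421]
force: [0.3, -0.1, 0.4]
width: -0.2
gripper_force: 0.0
```

Request:
{"api": "carry_out", "payload": {"deltas": [0,0,0,0.007,0,0.004,1,0,0,0,0.003,0,0,1,0,0,0,0.003,0,0,1,0,0,0,0.003,0,0,1,0,0,0,0.004,0,0,1,0,0,0,0.005,0,0,1,0,0,0,0.005,0,0,1,0,0,0,0.005,0,0,1,0,0,0,0.005,0,0,1,0,0,0,0.005,0,0,1,0,0,0,0.005,0,0,1,0,0,0,0.005,0,0,1]}}

```text
clock: 10.52
eef_pos: [375.6, -425.0, 23.3]
tool_rot: [-3.142, 0.0, 0.422]
force: [-1.6, -0.5, 1.3]
width: -0.0
gripper_force: 0.7
```

Request:
{"api": "carry_out", "payload": {"deltas": [0,0,0,0.005,0,0,1,0,0,0,0.005,0,0,1,0,0,0,0.005,0,0,1,0,0,0,0.004,0,0,1,0,0,0,0.003,0,0,1,0,0,0,0.001,0,0,1,0,0,0,0.001,0,0,1]}}

```text
clock: 11.4
eef_pos: [397.2, -415.3, 23.2]
tool_rot: [-3.141, -0.0, 0.421]
force: [-1.4, -0.2, 0.7]
width: -0.2
gripper_force: 0.4
```

Request:
{"api": "carry_out", "payload": {"deltas": [0,0,0,0.001,0,0,1,0,0,0,0.001,0,0,1,0,0,0,0.001,0,0,1,0,0,0,0.001,0,0,1]}}

```text
clock: 11.9
eef_pos: [400.9, -413.6, 23.2]
tool_rot: [-3.141, -0.0, 0.422]
force: [-0.4, -0.1, -0.5]
width: -0.0
gripper_force: 0.2
```

Request:
{"api": "carry_out", "payload": {"deltas": [0,0,0,0.001,0,0,1,0,0,0,0.001,0,0,1,0,0,0,0.001,0,0,1]}}

```text
clock: 12.28
eef_pos: [402.3, -413.0, 23.3]
tool_rot: [-3.142, 0.002, 0.421]
force: [-4.7, -1.6, 0.8]
width: 0.0
gripper_force: 2.4
```

Request:
{"api": "carry_out", "payload": {"deltas": [0,0,0,0.001,0,0,1,0,0,0,0.001,0,0,1,0,0,0,0,0,0,1]}}

```text
clock: 12.65
eef_pos: [402.3, -413.0, 23.3]
tool_rot: [-3.142, 0.004, 0.42]
force: [-7.4, -1.9, 1.5]
width: -0.3
gripper_force: 3.7
```

Request:
{"api": "carry_out", "payload": {"deltas": [0,0,0,-0.005,0,0,1,0,0,0,-0.012,0,0,1,0,0,0,0,0,-0.03,1,0,0,0,0,0,-0.045,1,0,0,0,0,0,-0.045,1,0,0,0,0.008,0.04,0,1,0,0,0,0.008,0.045,0,1,0,0,0,0.005,0.041,0,1,0,0,0,0,0,0.015,1,0,0,0,0,0,0,1,0,0,0,0,0,0,1]}}

```text
clock: 14.02
eef_pos: [460.0, -523.9, 128.2]
tool_rot: [-3.14, -0.0, 0.421]
force: [0.4, 0.5, 0.5]
width: 0.2
gripper_force: 0.0
```

```bash
python3 - <<'E'
from h import *
s=st()
a=ctrl.get_image("top");b=ctrl.get_image("side")
f=lambda i,x,y:cv2.resize(i[y:y+150,x:x+100],(400,600),interpolation=cv2.INTER_CUBIC)
cv2.imwrite("pics/c4.png",np.hstack([f(a,260,140),f(b,235,150)])[:,:,::-1])
print([proj(n,s["eef_pos"]) for n in("top","side")],[proj("side",(460.5,-525,z)) for z in (72,80)])
E
```

```text
14.025 [ 460.  -523.9  128.2] yaw 24.131757962322556 jig [-110.1 -124.2] [ 0.5  0.9  0.7  1.5 -0.7  1.   0.2] [0.4 0.5 0.5]
[array([355.5, 196.7]), array([305.1, 245.7])] [array([303. , 252.5]), array([303.3, 251.6])]
```

View pics/c4.png

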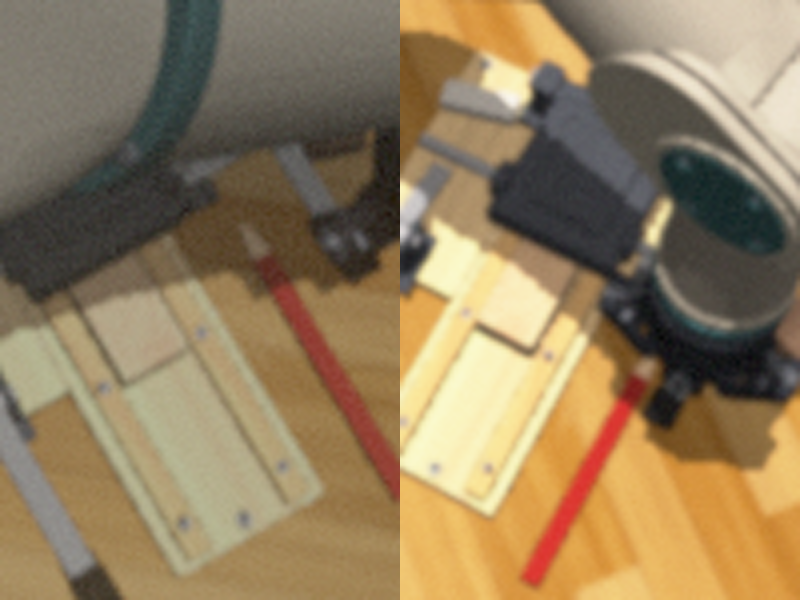

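Request:
{"api": "carry_out", "payload": {"deltas": [0,0,0,0,0.001,0.02,1,0,0,0,0,0,0.015,1,0,0,0,0,0,0.007,1,0,0,0,0,0,0.004,1,0,0,0,0,0,0.003,1,0,0,0,0,0,0.003,1,0,0,0,0,0,0.003,1,0,0,0,0,0,0.003,1,0,0,0,0,0,0,1,0,0,0,0,0,0,1]}}

```text
clock: 15.38
eef_pos: [462.1, -528.9, 72.4]
tool_rot: [3.135, -0.0, 0.421]
force: [1.9, -3.9, 5.2]
width: -0.1
gripper_force: 2.7
```

Request:
{"api": "carry_out", "payload": {"deltas": [0,0,0,0,0,0.002,1,0,0,0,0,0,0.002,1,0,0,0,0,0,0,1,0,0,0,0,0,0,1,0,0,0,0,0,0,1,0,0,0,0,0,0,1,0,0,0,0,0,0,1,0,0,0,0,0,0,1]}}

```text
clock: 16.38
eef_pos: [462.7, -530.4, 69.2]
tool_rot: [3.131, -0.0, 0.421]
force: [1.8, -5.5, 6.2]
width: -0.2
gripper_force: 3.5
```

Request:
{"api": "carry_out", "payload": {"deltas": [0,0,0,0,0,-0.005,1,0,0,0,0,0,-0.01,1,0,0,0,0,0,-0.03,1,0,0,0,0,0,-0.05,1,0,0,0,0,0,-0.05,1,0,0,0,-0.045,0.04,0,1,0,0,0,-0.045,0.04,0,1,0,0,0,-0.045,0.04,0,1,0,0,0,0,0,0,1,0,0,0,0,0,0,1]}}

```text
clock: 17.62
eef_pos: [386.7, -689.6, 210.3]
tool_rot: [-3.139, -0.001, 0.421]
force: [0.8, 0.3, 0.1]
width: 0.3
gripper_force: 0.0
```

```bash
python3 - <<'E'
from h import *
s=st()
a=ctrl.get_image("top");b=ctrl.get_image("side")
f=lambda i,x,y:cv2.resize(i[y:y+150,x:x+100],(400,600),interpolation=cv2.INTER_CUBIC)
cv2.imwrite("pics/c5.png",np.hstack([f(a,260,140),f(b,235,150)])[:,:,::-1])
E
```

```text
17.625 [ 386.7 -689.6  210.3] yaw 24.10836476994702 jig [-245.3 -244.8] [ 0.8  1.   0.7  1.1 -0.6  1.3  0.2] [0.8 0.3 0.1]
```

View pics/c5.png

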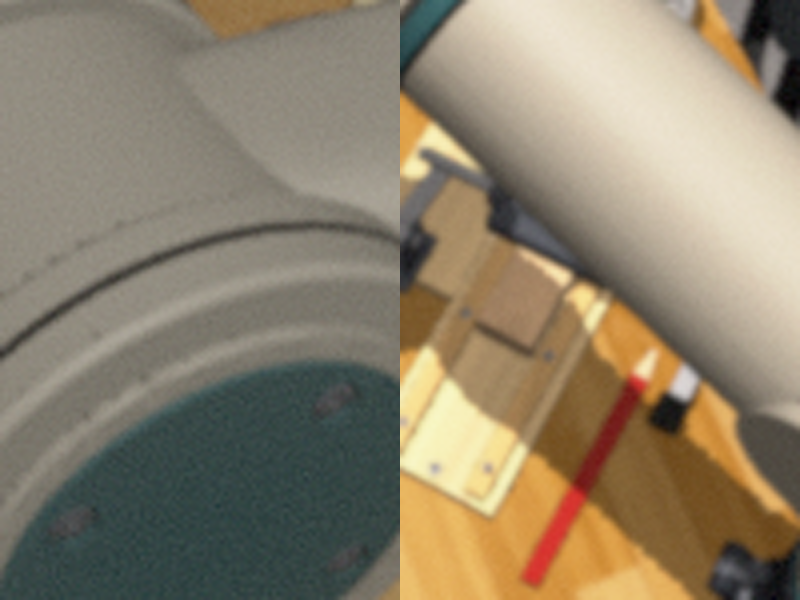

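Request:
{"api": "carry_out", "payload": {"deltas": [0,0,0,0,-0.054,-0.02,1,0,0,0,0,-0.054,-0.02,1,0,0,0,0,-0.054,-0.02,1,0,0,0,0,-0.054,-0.02,1,0,0,0,0,-0.054,-0.02,1,0,0,0,0,-0.054,-0.02,1,0,0,0,0,0,0,1,0,0,0,0,0,0,1]}}

```text
clock: 18.73
eef_pos: [255.9, -394.5, 331.6]
tool_rot: [3.14, -0.002, 0.425]
force: [-0.0, -1.0, 0.0]
width: 0.4
gripper_force: 0.0
```

```bash
python3 - <<'E'
from h import *
s=st()
a=ctrl.get_image("top");b=ctrl.get_image("side")
f=lambda i,x,y:cv2.resize(i[y:y+150,x:x+100],(400,600),interpolation=cv2.INTER_CUBIC)
b0=np.load("side0.npy")
cv2.imwrite("pics/c6.png",np.hstack([f(b0,235,150),f(b,235,150)])[:,:,::-1])
E
```

```text
18.725 [ 255.9 -394.5  331.6] yaw 24.326715616754857 jig [-242.5   78. ] [ 0.3  0.4  0.9  1.9 -0.3  1.1  0.2] [-0. -1.  0.]
```

View pics/c6.png

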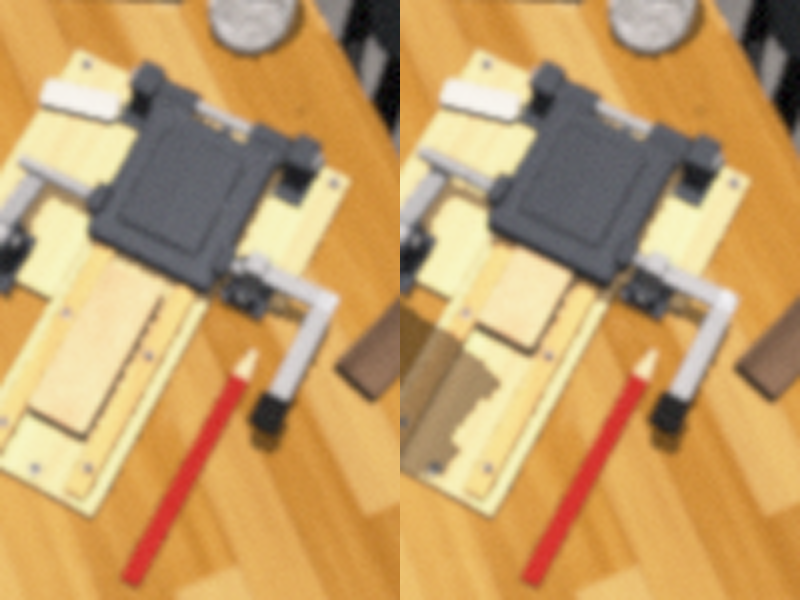

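```bash
python3 -c "
from cell import ctrl
print(ctrl.finish_job())"
```

```text
the job is handed in; nothing more can be done
None
```

I handed the job in at about 19 s: the catch held the flap up, the block was pushed home at about 7 N, and after the trigger press the last picture shows the flap resting on the block. The judge's verdict was not shown.

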